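Set up the bench to varnish a key-rack board

TASK

Set up the bench for varnishing the oak board: stand the two green pucks on the grey mat and lay the board face up across them, one puck under each end and midway across its width, the board in the middle of the mat and square to it. Lay the brush flat on the mat in front of the board (on the robot's side), alongside it, about centred and not touching it, and stand the orange-brown tin of varnish flat in the drip tray. Leave the blue and the white tin where they are.

Things in the scene. Friction and masses are not known exactly. Their poses are not given: they have to be found in the camera images.
- puck_a_mid (a point): One of two identical non-slip bench pucks: a lime-green plastic disc with a round black rubber pad in its top, 50 mm across, 25 mm high, standing flat; this point is its centre, 12.5 mm above its underside. z up. About 60 g. The pucks are interchangeable.
- puck_b_mid (a point): The other bench puck, the same in size and look; this point is its centre, 12.5 mm above its underside.
- board_mid (a point): Small oak key-rack board lying flat, 60 x 220 x 18 mm, about 160 g, with a row of small dark holes in its upper face. This point is its centre, 9 mm above its underside. Its y axis runs along the 220 mm length, its x axis across the 60 mm width, z up out of the face with the holes. Either end may go to either side.
- brush_mid (a point): Flat varnish brush lying flat, 187 mm long, 14 mm thick, about 50 g: pale wooden handle, steel ferrule, dark bristles. This point: on the handle near the balance point, 7 mm above the underside. y axis along the brush towards the bristles (tip 97 mm ahead, handle end 90 mm back). Handle 20 mm wide (along x) within 28 mm of the point, ferrule and bristles 30 mm. Either end may go to either side.
- varnish_mid (a point): The varnish tin: upright orange-brown tin with steel rims and a orange-brown disc on its lid, 61 mm across, 75 mm high, about 250 g. This point is its centre, 37.5 mm above its underside. z up.
- mat: Grey-blue finishing mat fixed flat on the bench, 220 mm deep (its x axis) by 260 mm wide (its y axis), 3 mm thick. Origin: the centre of its underside, so its upper face is 3 mm above. Its -x side is its front, towards the robot.
- drip_tray: Round shallow drip tray of bright metal, fixed on the bench, 104 mm across outside, inner floor 3 mm above the bench and about 96 mm across, rim 8 mm high. Origin: the centre of its underside.
- blue_tin_mid (a point): Tin of blue paint, same shape and size as the varnish tin but blue with a blue disc on its lid; not needed, to be left standing. This point is its centre, 37.5 mm above its underside.
- white_tin_mid (a point): Tin of white paint, same shape and size but white with a white disc on its lid; not needed, to be left standing. This point is its centre, 37.5 mm above its underside.
Things that resemble listed ones, but are neither listed nor needed, are in the scene too. Leave any yellow look-alike of the part that bears board_mid alone.

How it is judged (in metres and radians):
At the end, for the whole second after the job is handed in: Pucks under the board, 45-96 mm either side of its centre, 15 mm of its midline; board level, face up, within 15 mm and 0.12 rad of mat centre; brush flat on mat 44-96 mm before its centre, within 40 mm, 0.2 rad, clear of board; varnish flat in tray; all at rest; other tins within 25 mm (((y of puck_a_mid in the frame of board_mid between 0.045 and 0.096 m and y of puck_b_mid in the frame of board_mid between -0.096 and -0.045 m) or (y of puck_a_mid in the frame of board_mid between -0.096 and -0.045 m and y of puck_b_mid in the frame of board_mid between 0.045 and 0.096 m)) and x of puck_a_mid in the frame of board_mid between -0.015 and 0.015 m and x of puck_b_mid in the frame of board_mid between -0.015 and 0.015 m and height (world z) of each of puck_a_mid, puck_b_mid below 0.02 m and angle between each of puck_a_mid, puck_b_mid, blue_tin_mid, white_tin_mid's own z axis and vertical below 0.1 rad and height (world z) of board_mid between 0.033 and 0.041 m and angle between board_mid's own z axis and vertical below 0.06 rad and x of board_mid in the frame of mat between -0.015 and 0.015 m and y of board_mid in the frame of mat between -0.015 and 0.015 m and angle between the y axis of board_mid and the y axis of mat, either way round below 0.12 rad and x of brush_mid in the frame of mat between -0.096 and -0.044 m and y of brush_mid in the frame of mat between -0.04 and 0.04 m and angle between the y axis of brush_mid and the y axis of mat, either way round below 0.2 rad and height (world z) of brush_mid below 0.016 m and angle between brush_mid's own z axis and vertical below 0.15 rad and horizontal distance between varnish_mid and drip_tray below 0.0175 m and height (world z) of varnish_mid below 0.044 m and angle between varnish_mid's own z axis and vertical below 0.05 rad and contact force between brush and board below 0.02 N and linear speed of each of puck_a, puck_b, board, brush, varnish below 0.01 m/s and distance of each of blue_tin_mid, white_tin_mid from where it was at the start of the episode below 0.025 m); the robot touches nothing.
It fails at once if the blue or the white tin is moved by more than 40 mm or knocked over (distance of any of blue_tin_mid, white_tin_mid from where it was at the start of the episode above 0.04 m or angle between any of blue_tin_mid, white_tin_mid's own z axis and vertical above 0.4 rad).
It also fails if it takes over 112 s, if anything falls off the work surface, if the arm or the gripper's body presses on something with over 40 N, if the wrist force passes 120 N, or if a joint passes its speed limit or range.

ROBOT

A 6-joint arm with a two-finger parallel gripper is mounted at the origin on the work surface. World frame = base frame: x ahead of the robot, y to its left, z up, the work surface at z = 0. Lengths are in mm, angles in rad, forces in N, time in s.
With the tool pointing down it reaches from about 350 to 875 mm from the base axis. Payload 4.2 kg.
Tool frame: the origin (TCP) lies at the very end of the fingers, on their centre line; the grasp point (between the pads) lies 19 mm behind it; z points along the fingers, y is the line along which they close (so a half turn about z gives the same grasp; the last joint's range is limited). The gripper opens to 85 mm and grips with 20 to 120 N. Pads are 22 mm wide; open, the fingers measure 114 mm over their backs; the gripper's body (76 mm by 85 mm) begins 54 mm behind the grasp point. The pads swing forward as they close: fully open they stand 13 mm farther back than shut.
Start: joints at [-0.862, 0.385, 0.008, 0, -1.194, -0.259], TCP at [271.753, -562.805, 231.312] pointing down, gripper open.
Joint ranges: [-3.14, 3.14], [-1.21, 2.06], [-1.07, 1.41], [-3.16, 2.05], [-2.99, -0.16], [-3.1, 3.1]. Speed limits (rad/s): [2.79, 2.79, 3.14, 3.14, 3.14, 3.14].

INTERFACE

Orientations are given as a unit quaternion [x, y, z, w].
In Python, from bench import read_state, get_image, camera_model, job_done gives the robot as it stands.
- The arm moves only by the shell command python3 -m handwheel 'ROWS'. ROWS is JSON, a list of rows, each a list of 7 numbers: the shift along the tool's x, y, z in m, then the turn, a rotation vector about the tool's x, y, z in rad, then the gripper's target within -1 to 1 (fully open at 1, half-way at 0, shut at -1). In form: [[dx, dy, dz, wx, wy, wz, jaw], ...]. A call has 1 to 10 rows; each row is the pose to reach, as a shift and turn from the pose commanded when the call began, along the tool's axes at that moment; what a row does not reach only later rows make up. A row lasts 1/8 s, in which the tool goes at most 62.5 mm and 10.7 degrees, less where a joint would pass 70% of its speed; a pose out of reach is approached as far as the arm can. A call with a gripper value outside its range is refused whole. The fingers move at their own pace and stop on an object; the grip force is fixed at half the most. Time passes only in rows, so rows that repeat a pose let the fingers close. It gives the time, the measured TCP pose, the force, the opening and the grip force at its end, in the units of the state.
- read_state(): the state, without advancing time (a new reading comes with each control period).
- get_image(name): name is "scene" or "top" or "wrist"; returns (picture, depth): 400x640x3 uint8, blue, green, red; 400x640 float32, mm along the optical axis (not along the pixel's ray), 0 where there is no reading.
- camera_model(name): a dict with "K" (3x3 intrinsics, pixels), "dist" ([k1, k2, p1, p2, k3] as OpenCV has them; the pictures are not rectified), "rvec" (rotation vector, rad) and "tvec" (3), from world to camera coordinates, as OpenCV has them; the wrist camera has in their place "hand_eye" (4x4, takes a point from camera to tool coordinates, whose origin is the TCP and whose axes are the flange's). Camera axes: x right, y down, z forward; pixel columns grow to the right and rows downward; lengths in mm; the calibration is good to about 2 mm. A picture is of the moment at which its call begins: read the wrist's pose just before it. camera_model takes no time and is no camera call.
- job_done(): hands the job in; it is judged then, once.
The state is a dict: "clock": time; "joints": joint angles; "joint_vel": joint speeds; "joint_efforts": joint torques, N m; "position": TCP position; "ee_rot": TCP orientation; "contact_force": force on the tool from outside, world axes, zero at the start; "wrist_torque": the same for the moment, N m; "gripper_width": finger opening in mm; "grasp_force": force on a finger pad.
Only numpy, scipy, OpenCV 4.12 (cv2) and the standard library are available. Lean on these libraries where they do the work, as an engineer would, in place of code of your own. Each camera call takes 0.05 s, during which the arm holds its last target. There are 200 camera calls.

## Working session

There is one attempt and no reset: what is moved stays moved. The work goes in short steps, Python scripts to look and compute and a shell command to move; the robot and the scene stay as the last step left them, time stands still between calls to the robot, and variables do not carry over. Pictures are saved under pics/ and viewed, at most 17 in all, crops included, and the job is handed in when it is done.

```bash
ls; mkdir -p pics; python3 - <<'E'
from bench import *
import cv2
print(read_state())
for n in("top","scene"):
    im,d=get_image(n); cv2.imwrite(f"pics/{n}0.png",im)
    import numpy as np; np.savez(f"{n}0.npz",im=im,d=d)
    print(n,camera_model(n))
print(camera_model("wrist"))
E
```

```text
pics
{'clock': 0.0, 'joints': array([-8.62417630e-01,  3.85535370e-01,  6.61318185e-03, -5.39774723e-04,
       -1.19400303e+00, -2.58573510e-01]), 'joint_vel': array([ 3.69308200e-05, -4.83554986e-05,  5.25254566e-04,  1.42824760e-04,
        1.74885444e-03, -5.95275201e-04]), 'joint_efforts': array([-6.39956779e-04, -3.92288160e+01,  1.88399255e+01,  4.18644816e+00,
       -4.77727008e-03, -1.66241762e-05]), 'position': array([ 271.49338234, -562.28948287,  230.22338125]), 'ee_rot': array([-2.22914213e-01,  9.74837452e-01,  1.05905435e-03, -2.72721016e-04]), 'contact_force': array([0.03799493, 0.77532366, 0.04320426]), 'wrist_torque': array([-0.03833144, -0.06140436, -0.03437843]), 'grasp_force': 0.0, 'gripper_width': 85.25681110660496}
top {'K': array([[401.4851058 ,   0.        , 325.90058435],
       [  0.        , 401.4851058 , 193.76176734],
       [  0.        ,   0.        ,   1.        ]]), 'dist': array([0.01248189, 0.        , 0.        , 0.        , 0.        ]), 'rvec': array([ 2.17112924, -2.19720333,  0.08211541]), 'tvec': array([-133.24227926,  440.70509823, 1462.589
[... 272 characters left out ...]
[ 2.1393809 ,  1.54885689, -0.43571992]), 'tvec': array([   5.57086977, -333.28543021, 1679.33671815])}
{'K': array([[317.83055699,   0.        , 313.64473963],
       [  0.        , 317.83055699, 198.41609782],
       [  0.        ,   0.        ,   1.        ]]), 'dist': array([-0.05540468,  0.        ,  0.        ,  0.        ,  0.        ]), 'hand_eye': array([[ 1.65025035e-03, -9.64340233e-01, -2.64660520e-01,
         6.69377986e+01],
       [ 9.99997095e-01,  1.12640062e-03,  2.13107766e-03,
        -8.39599417e-02],
       [-1.75697015e-03, -2.64663268e-01,  9.64339291e-01,
        -1.42542855e+02],
       [ 0.00000000e+00,  0.00000000e+00,  0.00000000e+00,
         1.00000000e+00]])}
```

View pics/top0.png

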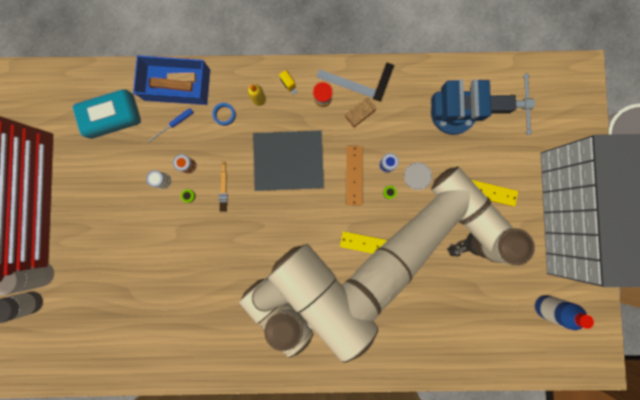

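View pics/scene0.png

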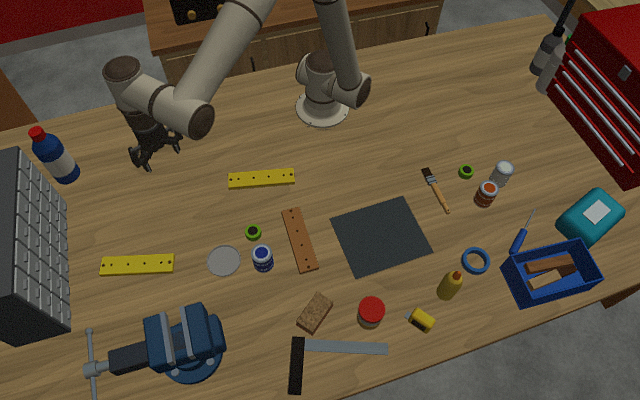

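The top view shows these candidates:
- **Board:** oak-brown at (354,175). Yellow look-alikes at (363,243) and (495,192), to be left alone.
- **Varnish:** orange-brown lid at (182,162). White tin at (157,178), blue tin at (389,162), and a red lid at (322,92) that isn't it.
- **Pucks:** green at (187,196) and (390,192).
- **Brush:** (224,187).
- **Mat:** (288,160).
- **Tray:** (418,175).

```bash
cat > h.py <<'E'
import numpy as np, cv2
from bench import *
from scipy.spatial.transform import Rotation as R
def pose(n):
    m=camera_model(n)
    if n=="wrist":
        s=read_state(); T=np.eye(4); T[:3,:3]=R.from_quat(s["ee_rot"]).as_matrix(); T[:3,3]=s["position"]
        return m,T@m["hand_eye"]
    Rm=cv2.Rodrigues(m["rvec"])[0]; T=np.eye(4); T[:3,:3]=Rm.T; T[:3,3]=-Rm.T@m["tvec"]; return m,T
def ray(mT,px,z):
    m,T=mT
    u=cv2.undistortPoints(np.array(px,float).reshape(-1,1,2),m["K"],m["dist"]).reshape(-1,2)
    d=np.c_[u,np.ones(len(u))]@T[:3,:3].T
    return T[:3,3]+d*((z-T[2,3])/d[:,2])[:,None]
def blobs(im,lo,hi,amin=20,box=None):
    hsv=cv2.cvtColor(im,cv2.COLOR_BGR2HSV); k=cv2.inRange(hsv,lo,hi)
    if box:
        b=np.zeros_like(k); x0,y0,x1,y1=box; b[y0:y1,x0:x1]=255; k&=b
    cs,_=cv2.findContours(k,cv2.RETR_EXTERNAL,cv2.CHAIN_APPROX_NONE)
    return sorted([c for c in cs if cv2.contourArea(c)>=amin],key=cv2.contourArea,reverse=True)
def rect(mT,c,z):
    "min-area rect of contour on plane z: centre, long-axis angle, sides"
    p=ray(mT,c.reshape(-1,2),z)[:,:2].astype(np.float32)
    (cx,cy),(w,h),a=cv2.minAreaRect(p); a=np.radians(a)
    if h>w: a+=np.pi/2; w,h=h,w
    return np.round([cx,cy,w,h,(a+np.pi/2)%np.pi-np.pi/2],3)
E
python3 - <<'E'
from h import *
im=np.load("top0.npz")["im"]; mT=pose("top")
hsv=cv2.cvtColor(im,cv2.COLOR_BGR2HSV)
for n,p in dict(mat=(288,160),board=(354,195),var=(182,162),white=(157,178),blue=(389,162),tray=(418,175),puck=(183,196),handle=(224,175),brist=(223,207),wood=(320,200)).items(): print(n,hsv[p[1],p[0]],ray(mT,[p],0)[0].round())
S=lambda t,lo,hi,z,box,a=20:[print(t,rect(mT,c,z)) for c in blobs(im,lo,hi,a,box)[:2]]
S("mat",(60,0,30),(130,120,90),3,(240,120,335,200))
S("board",(5,120,100),(14,255,255),18,(340,140,370,212))
S("pucks",(33,120,60),(50,255,255),25,(170,180,410,206),10)
S("varn",(0,120,80),(15,255,255),75,(170,150,194,172),10)
S("blue",(105,100,60),(125,255,255),75,(375,148,402,175),10)
S("tray",(0,0,80),(179,40,255),8,(400,160,434,190))
k=np.zeros((400,640,3),np.uint8)
a=cv2.resize(im[145:215,145:235],None,fx=5,fy=5); b=cv2.resize(im[145:215,335:440],None,fx=4,fy=4)
b=cv2.copyMakeBorder(b,0,350-280,0,0,cv2.BORDER_CONSTANT); o=np.hstack([a,b])[:, :800]; cv2.imwrite("pics/c1.png",o)
E
```

```text
mat [90 13 78] [569.   2.   0.]
board [ 15 169 137] [ 434. -243.    0.]
var [ 12 255 185] [566. 398.   0.]
white [ 34  27 219] [507. 490.   0.]
blue [114 189 143] [ 557. -376.    0.]
tray [ 22  23 164] [ 506. -483.    0.]
puck [ 39 181  93] [438. 393.   0.]
handle [ 18 167 199] [515. 241.   0.]
brist [ 14 138  63] [396. 244.   0.]
wood [ 18 122 169] [ 417. -116.    0.]
mat [568.085   1.871 247.116 207.543  -1.541]
pucks [438.515 368.473  49.701  48.432   0.471]
pucks [ 442.162 -371.487   47.761   44.087    1.559]
varn [5.53926e+02 3.74787e+02 2.89200e+01 2.83130e+01 1.30000e-02]
varn [535.277 338.603  46.004  22.273  -0.556]
blue [ 5.48899e+02 -3.67838e+02  2.87860e+01  2.84510e+01 -2.30000e-02]
tray [ 501.967 -479.565   93.077   91.456   -0.804]
```

View pics/c1.png

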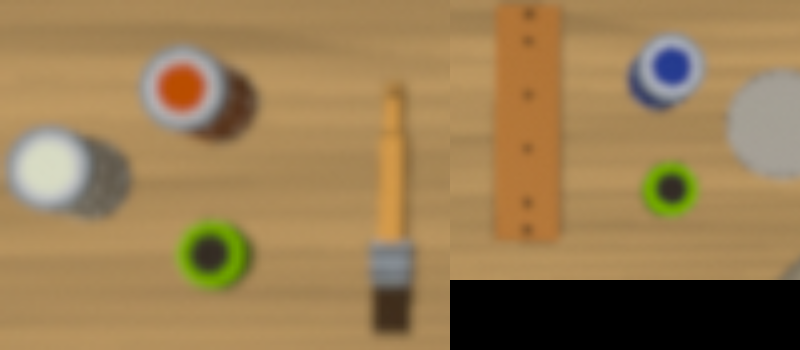

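The crop confirms the choice: orange-brown lid varnish at (182,162), oak board with its row of holes, puck rings, and the brush handle pointing away with bristles towards the robot. Next I work out the first move, to above puck B.

```bash
cat >> h.py <<'E'
def go(x,y,z,yaw):
    "shift (m) and turn (rad) in the tool's present axes to put TCP at x,y,z mm, tool y at yaw rad, pointing down"
    s=read_state(); r=R.from_quat(s["ee_rot"]).as_matrix()
    G=np.c_[[np.sin(yaw),-np.cos(yaw),0],[np.cos(yaw),np.sin(yaw),0],[0,0,-1]]
    d=r.T@(np.array([x,y,z])-s["position"])/1000; w=R.from_matrix(r.T@G).as_rotvec()
    print("shift",d.round(4),"turn",w.round(3),"t",s["clock"],"joints",s["joints"].round(2))
E
python3 - <<'E'
from h import *
mT=pose("top"); 
print("board",ray(mT,[(354.3,175.5),(354.5,147),(354,204)],18).round(1))
print("white",ray(mT,[(154.5,178.5)],75).round(1))
print("brush handle end, ferrule top, tip",ray(mT,[(223.6,163),(223.2,193),(223,211)],10).round(1))
go(442,-371,170,np.pi/2)
E
```

```text
board [[ 505.3 -244.1   18. ]
 [ 611.7 -246.7   18. ]
 [ 400.  -241.2   18. ]]
white [[496.1 467.4  75. ]]
brush handle end, ferrule top, tip [[558.7 240.3  10. ]
 [446.9 241.1  10. ]
 [380.4 241.3  10. ]]Traceback (most recent call last):
  File "<stdin>", line 6, in <module>
  File "h.py", line 31, in go
    d=r.T@(np.array([x,y,z])-s["position"])/1000; w=R.from_matrix(r.T@G).as_rotvec()
                                                    ~~~~~~~~~~~~~^^^^^^^
  File "scipy/spatial/transform/_rotation.pyx", line 1143, in scipy.spatial.transform._rotation.Rotation.from_matrix
ValueError: Non-positive determinant (left-handed or null coordinate frame) in rotation matrix 0: [[-9.00624214e-01 -4.34598681e-01 -1.05166012e-04]
 [-4.34597664e-01  9.00622582e-01 -1.95840131e-03]
 [-9.45833510e-04  1.71807873e-03  9.99998077e-01]].
```

```bash
sed -i 's/\[np.sin(yaw),-np.cos(yaw),0\]/[-np.sin(yaw),np.cos(yaw),0]/' h.py; python3 - <<'E'
from h import *
go(442,-371,170,np.pi/2)
E
```

```text
shift [-0.2367  0.0981  0.0605] turn [ 0.002 -0.001  0.45 ] t 0.1 joints [-0.86  0.39  0.01 -0.   -1.19 -0.26]
```

```bash
python3 -m handwheel '[[-0.0592,0.0245,0.015,0,0,0.112,1],[-0.118,0.049,0.03,0,0,0.225,1],[-0.178,0.0735,0.045,0,0,0.337,1],[-0.2367,0.098,0.06,0.002,-0.001,0.45,1],[-0.2367,0.098,0.06,0.002,-0.001,0.45,1],[-0.2367,0.098,0.06,0.002,-0.001,0.45,1]]'
python3 - <<'E'
from h import *
mT=pose("wrist"); im,d=get_image("wrist"); cv2.imwrite("pics/w1.png",im)
for c in blobs(im,(33,120,40),(55,255,255),100)[:2]: print(rect(mT,c,25),cv2.boundingRect(c))
go(442,-371,170,np.pi/2)
E
```

```text
clock: 0.85
position: [442.5, -371.1, 170.9]
ee_rot: [-0.001, 1.0, -0.001, 0.0]
contact_force: [-0.0, 0.4, -0.1]
gripper_width: 85.4
grasp_force: 0.0
[ 4.38879e+02 -3.72315e+02  5.03030e+01  4.84330e+01  4.00000e-03] (286, 155, 53, 54)
shift [0.0001 0.0009 0.0013] turn [-0.002  0.001  0.   ] t 0.9 joints [-0.42  0.35 -0.2   0.   -1.02 -1.15]
```

View pics/w1.png

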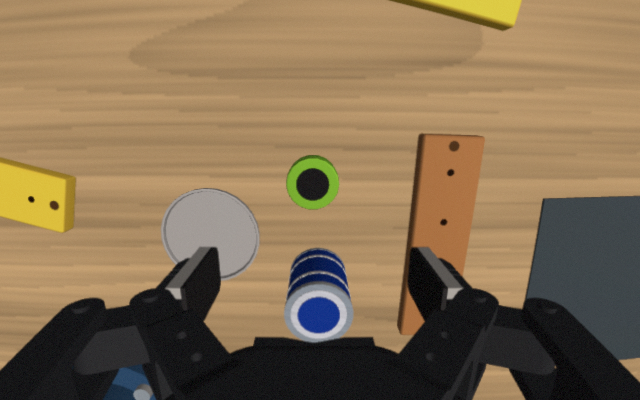

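The wrist view shows the puck at (312,183), the blue tin behind it at (318,310), the board at (445,230) and the tray at (210,232). The finger path down is clear, so I go down and grip.

```bash
python3 -m handwheel '[[0.003,-0.001,0.06,0,0,0,1],[0.003,-0.001,0.11,0,0,0,1],[0.003,-0.001,0.15,0,0,0,1],[0.003,-0.001,0.167,0,0,0,1],[0.003,-0.001,0.167,0,0,0,1],[0.003,-0.001,0.167,0,0,0,-1],[0.003,-0.001,0.167,0,0,0,-1],[0.003,-0.001,0.167,0,0,0,-1],[0.003,-0.001,0.167,0,0,0,-1],[0.003,-0.001,0.167,0,0,0,-1]]'
python3 - <<'E'
from h import *
go(442,-371,100,np.pi/2)
E
```

```text
clock: 2.15
position: [440.9, -373.7, 6.5]
ee_rot: [-0.0, 1.0, -0.002, 0.002]
contact_force: [-1.0, -0.3, 5.6]
gripper_width: 48.1
grasp_force: 62.0
shift [-0.0016  0.0023 -0.0935] turn [-0.004  0.005  0.001] t 2.15 joints [-0.42  0.56 -0.37  0.   -0.64 -1.15]
```

```bash
python3 -m handwheel '[[0,0,-0.05,0,0,0,-1],[0,0,-0.11,0,0,0,-1],[-0.013,0.05,-0.13,0,0,0,-1],[-0.04,0.105,-0.13,0,0,0,-1],[-0.065,0.16,-0.13,0,0,0,-1],[-0.09,0.215,-0.13,0,0,0,-1],[-0.115,0.27,-0.13,0,0,0,-1],[-0.131,0.304,-0.13,0,0,0,-1],[-0.131,0.304,-0.13,0,0,0,-1],[-0.131,0.304,-0.13,0,0,0,-1]]'
python3 - <<'E'
from h import *
mT=pose("wrist"); im,d=get_image("wrist"); cv2.imwrite("pics/w2.png",im)
go(570,-68,50,np.pi/2)
print(cv2.cvtColor(im,cv2.COLOR_BGR2HSV)[150,350])
E
```

```text
clock: 3.4
position: [570.0, -68.8, 134.2]
ee_rot: [0.0, 1.0, -0.001, 0.001]
contact_force: [-0.7, -0.4, -1.1]
gripper_width: 48.0
grasp_force: 62.1
shift [-0.0001  0.0014  0.0841] turn [-0.002  0.001 -0.001] t 3.45 joints [ 0.16  0.39 -0.26  0.   -0.93 -1.74]
[102  27 122]
```

View pics/w2.png

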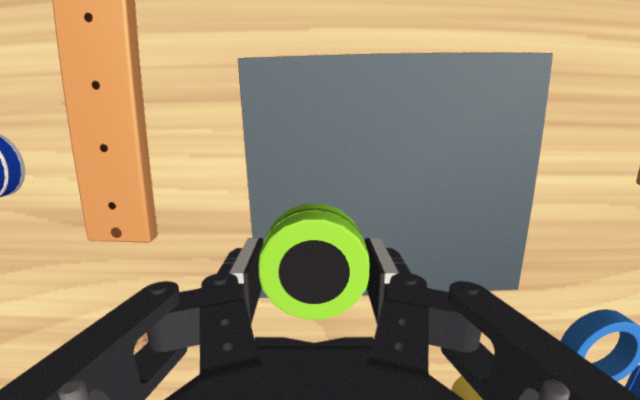

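The puck is held straight. The mat's front corners are at (238,58) and (552,53), and its back-right corner is at (519,290). I project these onto z=3.

```bash
python3 - <<'E'
from h import *
mT=pose("wrist"); P=ray(mT,[(238.5,58),(551.5,53),(519,290)],3)[:,:2]
a,b,c=P; v=b-a; print(P.round(1),np.linalg.norm(v),np.linalg.norm(c-b),"yaw",np.arctan2(-v[0],v[1])," edge2",np.arctan2((c-b)[1],(c-b)[0]),"centre",(a+c)/2)
E
```

```text
[[ 460.6 -129.7]
 [ 453.   127.7]
 [ 673.   136.8]] 257.56626641864074 220.14744901971287 yaw 0.02940065110537524  edge2 0.04096871260051847 centre [566.78108548   3.52028074]
```

```bash
python3 -m handwheel '[[0,0.0015,0.05,0,0,0,-1],[0,0.0015,0.09,0,0,0,-1],[0,0.0015,0.115,0,0,0,-1],[0,0.0015,0.1235,0,0,0,-1],[0,0.0015,0.1245,0,0,0,-1],[0,0.0015,0.1245,0,0,0,-1],[0,0.0015,0.1245,0,0,0,1],[0,0.0015,0.1245,0,0,0,1],[0,0.0015,0.1245,0,0,0,1]]'
python3 -m handwheel '[[0,0,-0.05,0,0,0,1],[0,0,-0.11,0,0,0,1],[0.02,0.06,-0.14,0,0,0,1],[0.04,0.12,-0.16,0,0,0,1],[0.06,0.18,-0.16,0,0,0,1],[0.08,0.24,-0.16,0,0,0,1],[0.1,0.3,-0.16,0,0,0,1],[0.115,0.36,-0.16,0,0,0,1],[0.13,0.42,-0.16,0,0,0,1],[0.131,0.436,-0.16,0,0,0,1]]'
python3 -m handwheel '[[0,0,0,0,0,0,1],[0,0,0,0,0,0,1]]'
python3 - <<'E'
from h import *
mT=pose("wrist"); im,d=get_image("wrist"); cv2.imwrite("pics/w3.png",im)
for c in blobs(im,(33,120,40),(55,255,255),100)[:2]: print(rect(mT,c,25),cv2.boundingRect(c))
go(438.5,368.5,7,np.pi/2)
E
```

```text
clock: 4.58
position: [570.8, -67.4, 9.7]
ee_rot: [0.0, 1.0, -0.001, 0.001]
contact_force: [-0.4, 0.7, 0.1]
gripper_width: 85.6
grasp_force: 0.0
clock: 5.82
position: [438.3, 371.7, 168.6]
ee_rot: [-0.002, 1.0, -0.001, 0.001]
contact_force: [0.8, -0.2, -0.4]
gripper_width: 85.2
grasp_force: 0.0
clock: 6.08
position: [439.5, 367.8, 168.3]
ee_rot: [0.001, 1.0, -0.001, 0.0]
contact_force: [0.8, 0.1, -0.4]
gripper_width: 85.4
grasp_force: 0.0
[435.548 371.267  50.24   49.314   0.761] (291, 155, 54, 55)
shift [0.0013 0.0015 0.1614] turn [-0.002  0.001 -0.002] t 6.125 joints [ 0.98  0.35 -0.21  0.   -1.01 -2.55]
```

```bash
python3 -m handwheel '[[0.003,0.0027,0.06,0,0,0,1],[0.003,0.0027,0.11,0,0,0,1],[0.003,0.0027,0.15,0,0,0,1],[0.003,0.0027,0.1615,0,0,0,1],[0.003,0.0027,0.1615,0,0,0,1],[0.003,0.0027,0.1615,0,0,0,-1],[0.003,0.0027,0.1615,0,0,0,-1],[0.003,0.0027,0.1615,0,0,0,-1],[0.003,0.0027,0.1615,0,0,0,-1],[0.003,0.0027,0.1615,0,0,0,-1]]'
python3 -m handwheel '[[0,0,-0.05,0,0,0,-1],[0,0,-0.11,0,0,0,-1],[-0.013,-0.04,-0.13,0,0,0,-1],[-0.035,-0.09,-0.13,0,0,0,-1],[-0.06,-0.145,-0.13,0,0,0,-1],[-0.085,-0.2,-0.13,0,0,0,-1],[-0.115,-0.255,-0.13,0,0,0,-1],[-0.129,-0.298,-0.13,0,0,0,-1],[-0.129,-0.298,-0.13,0,0,0,-1],[-0.129,-0.298,-0.13,0,0,0,-1]]'
python3 - <<'E'
from h import *
mT=pose("wrist"); im,d=get_image("wrist"); cv2.imwrite("pics/w4.png",im)
for c in blobs(im,(33,120,40),(55,255,255),100)[:3]: print(rect(mT,c,28),cv2.boundingRect(c))
go(565.4,72.7,10,np.pi/2)
E
```

```text
clock: 7.38
position: [437.5, 372.3, 9.2]
ee_rot: [-0.0, 1.0, 0.0, 0.002]
contact_force: [-0.8, -1.5, 5.8]
gripper_width: 47.7
grasp_force: 61.5
clock: 8.62
position: [565.3, 73.6, 138.2]
ee_rot: [0.0, 1.0, -0.001, 0.001]
contact_force: [-0.1, -0.2, -0.2]
gripper_width: 47.6
grasp_force: 62.0
[6.24300e+02 7.40030e+01 1.08561e+02 9.65090e+01 1.00000e-03] (259, 201, 110, 114)
[568.561 -61.638  59.459  48.783  -1.045] (119, 170, 67, 60)
shift [ 1.000e-04 -1.300e-03  1.281e-01] turn [-0.001  0.002  0.   ] t 8.675 joints [ 0.42  0.38 -0.26  0.   -0.93 -1.99]
```

View pics/w4.png

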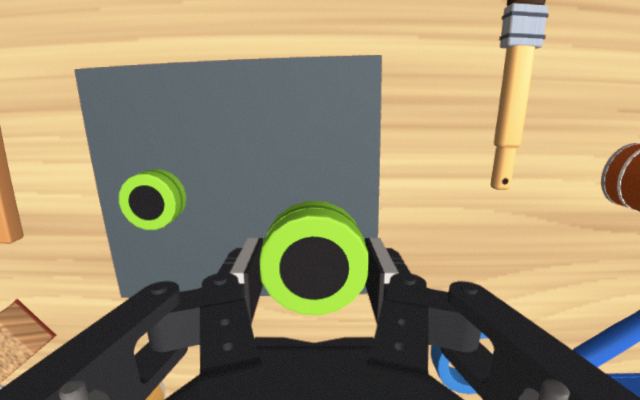

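Puck B stands on the mat at (146,203) and puck A is held straight. I place A, then move above the board.

```bash
python3 -m handwheel '[[0,-0.001,0.05,0,0,0,-1],[0,-0.001,0.09,0,0,0,-1],[0,-0.001,0.115,0,0,0,-1],[0,-0.001,0.125,0,0,0,-1],[0,-0.001,0.126,0,0,0,-1],[0,-0.001,0.126,0,0,0,-1],[0,-0.001,0.126,0,0,0,1],[0,-0.001,0.126,0,0,0,1],[0,-0.001,0.126,0,0,0,1]]'
python3 -m handwheel '[[0,0,-0.05,0,0,0,1],[0,0,-0.11,0,0,0,1],[0.01,-0.05,-0.15,0,0,0,1],[0.03,-0.11,-0.17,0,0,0,1],[0.04,-0.17,-0.18,0,0,0,1],[0.05,-0.225,-0.18,0,0,0,1],[0.06,-0.28,-0.18,0,0,0,1],[0.06,-0.317,-0.18,0,0,0,1],[0.06,-0.317,-0.18,0,0,0,1],[0.06,-0.317,-0.18,0,0,0,1]]'
python3 - <<'E'
from h import *
mT=pose("wrist"); im,d=get_image("wrist"); cv2.imwrite("pics/w5.png",im)
print(cv2.cvtColor(im,cv2.COLOR_BGR2HSV)[150,[300,310,330]])
for c in blobs(im,(5,110,100),(15,255,255),2000)[:3]: print(rect(mT,c,18),cv2.boundingRect(c))
go(505,-244,10,np.pi/2)
E
```

```text
clock: 9.8
position: [565.7, 72.3, 11.9]
ee_rot: [0.0, 1.0, -0.001, 0.001]
contact_force: [-0.3, 0.4, 0.4]
gripper_width: 85.6
grasp_force: 0.0
clock: 11.05
position: [505.0, -244.2, 192.0]
ee_rot: [0.0, 1.0, -0.001, 0.0]
contact_force: [-0.0, 0.5, -0.1]
gripper_width: 85.6
grasp_force: 0.0
[[ 14 152 193]
 [ 13 148 193]
 [ 13 147 194]]
[ 5.04956e+02 -2.42194e+02  2.19328e+02  5.98330e+01 -2.10000e-02] (286, 65, 64, 212)
shift [ 0.0004 -0.      0.1821] turn [-0.001  0.001  0.   ] t 11.1 joints [-0.16  0.31 -0.21  0.   -1.05 -1.41]
```

View pics/w5.png

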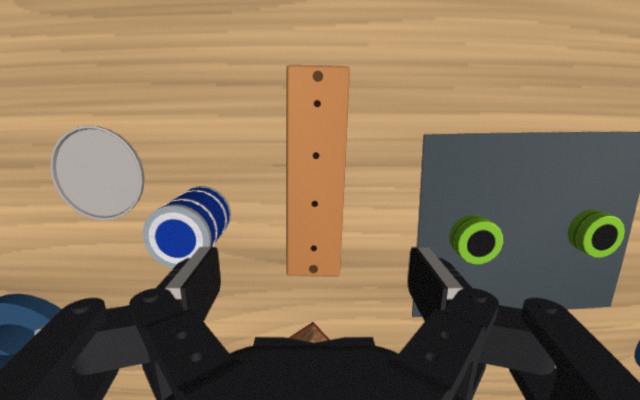

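The view shows the whole board, holes up, spanning rows 65–277, and both pucks on the mat at (483,242) and (604,236). The size matches: 219x60 mm.

```bash
python3 - <<'E'
from h import *
mT=pose("wrist"); print("pucks",ray(mT,[(482.5,243),(604.5,236)],28).round(1))
E
python3 -m handwheel '[[0,0.002,0.06,0,0,0.021,1],[0,0.002,0.12,0,0,0.021,1],[0,0.002,0.17,0,0,0.021,1],[0,0.002,0.187,0,0,0.021,1],[0,0.002,0.187,0,0,0.021,1],[0,0.002,0.187,0,0,0.021,-1],[0,0.002,0.187,0,0,0.021,-1],[0,0.002,0.187,0,0,0.021,-1],[0,0.002,0.187,0,0,0.021,-1],[0,0.002,0.187,0,0,0.021,-1]]'
python3 -m handwheel '[[0,0,-0.03,0,0,0,-1],[0,0,-0.07,0,0,0,-1],[0,0,-0.12,0,0,0,-1],[0,0,-0.14,0,0,0,-1]]'
python3 - <<'E'
from h import *
go(567.5,2.7,140,0.03)
go(567.5,2.7,140,0.03+np.pi)
E
```

```text
pucks [[571.  -64.4  28. ]
 [564.4  74.8  28. ]]
clock: 12.35
position: [507.1, -242.7, 7.3]
ee_rot: [0.01, 1.0, -0.001, 0.003]
contact_force: [0.3, 2.1, 6.7]
gripper_width: 58.0
grasp_force: 64.8
clock: 12.85
position: [506.7, -242.8, 149.2]
ee_rot: [0.011, 1.0, -0.002, 0.004]
contact_force: [0.8, 0.4, -1.9]
gripper_width: 57.6
grasp_force: 64.9
shift [-0.0555  0.2468  0.0089] turn [0.004 0.009 1.52 ] t 12.85 joints [-0.16  0.35 -0.27  0.   -0.94 -1.44]
shift [-0.0555  0.2468  0.0089] turn [-0.009  0.004 -1.622] t 12.85 joints [-0.16  0.35 -0.27  0.   -0.94 -1.44]
```

```bash
python3 -m handwheel '[[-0.006,0.025,0,0,0,-0.17,-1],[-0.012,0.05,0,0,0,-0.34,-1],[-0.018,0.08,0,0,0,-0.51,-1],[-0.024,0.11,0,0,0,-0.68,-1],[-0.031,0.14,0,0,0,-0.85,-1],[-0.037,0.17,0,0,0,-1.02,-1],[-0.044,0.2,0,0,0,-1.19,-1],[-0.05,0.23,0,0,0,-1.36,-1],[-0.056,0.25,0,0,0,-1.53,-1],[-0.056,0.25,0,-0.009,0.004,-1.622,-1]]'
python3 -m handwheel '[[0,0,0,0,0,0,-1],[0,0,0,0,0,0,-1]]'
python3 - <<'E'
from h import *
mT=pose("wrist"); im,d=get_image("wrist"); cv2.imwrite("pics/w6.png",im)
mt=pose("top"); it,_=get_image("top"); cv2.imwrite("pics/t6.png",cv2.resize(it[110:210,240:340],None,fx=5,fy=5))
go(568,5.5,60,0.03+np.pi)
E
```

```text
clock: 14.1
position: [566.7, 7.8, 145.2]
ee_rot: [0.72, -0.694, -0.003, 0.001]
contact_force: [-0.8, -1.1, -0.0]
gripper_width: 57.6
grasp_force: 64.8
clock: 14.35
position: [566.4, 6.0, 145.0]
ee_rot: [0.717, -0.697, -0.003, 0.002]
contact_force: [-0.2, 0.4, -1.3]
gripper_width: 58.0
grasp_force: 64.8
shift [ 0.0006 -0.0021  0.085 ] turn [ 0.007  0.002 -0.001] t 14.45 joints [ 0.29  0.37 -0.25 -0.   -0.96 -0.26]
```

View pics/w6.png

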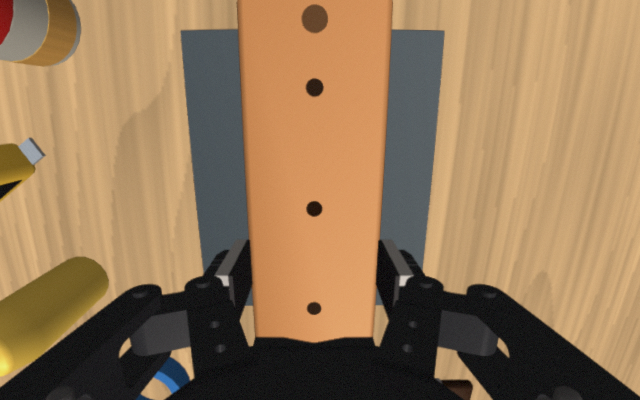

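The board is held level over the mat, in line with its edges (edges at columns 183 and 443 either side). I lower it onto the pucks.

```bash
python3 -m handwheel '[[0.0006,-0.002,0.04,0.007,0.002,0,-1],[0.0006,-0.002,0.08,0.007,0.002,0,-1],[0.0006,-0.002,0.1,0.007,0.002,0,-1],[0.0006,-0.002,0.106,0.007,0.002,0,-1],[0.0006,-0.002,0.109,0.007,0.002,0,-1],[0.0006,-0.002,0.109,0.007,0.002,0,-1],[0.0006,-0.002,0.109,0.007,0.002,0,-1]]'
```

```text
clock: 15.32
position: [568.5, 6.0, 36.8]
ee_rot: [0.718, -0.696, 0.001, -0.001]
contact_force: [0.7, 0.5, -1.1]
gripper_width: 57.7
grasp_force: 64.8
```

```bash
python3 -m handwheel '[[0,0,0.0015,0,0,0,-1],[0,0,0.0015,0,0,0,-1]]'; python3 -m handwheel '[[0,0,0,0,0,0,0.4],[0,0,0,0,0,0,1],[0,0,0,0,0,0,1],[0,0,0,0,0,0,1]]'
python3 -m handwheel '[[0,0,-0.05,0,0,0,1],[0,0,-0.11,0,0,0,1],[0,0,-0.15,0,0,0,1],[0,0,-0.15,0,0,0,1]]'
python3 - <<'E'
from h import *
mT=pose("wrist"); im,d=get_image("wrist"); cv2.imwrite("pics/w7.png",im)
for c in blobs(im,(5,110,100),(15,255,255),2000)[:2]: print(rect(mT,c,46),cv2.boundingRect(c))
go(480,241,150,np.pi/2)
E
```

```text
clock: 15.58
position: [568.5, 6.0, 35.4]
ee_rot: [0.718, -0.696, 0.001, -0.001]
contact_force: [-1.3, 1.7, 4.6]
gripper_width: 57.8
grasp_force: 65.5
clock: 16.08
position: [567.9, 5.8, 34.2]
ee_rot: [0.718, -0.696, 0.0, 0.0]
contact_force: [1.1, 0.5, -0.1]
gripper_width: 85.3
grasp_force: 0.0
clock: 16.58
position: [570.0, 6.3, 188.4]
ee_rot: [0.718, -0.696, 0.003, -0.004]
contact_force: [-0.6, -0.5, -0.8]
gripper_width: 85.1
grasp_force: 0.0
[567.788   4.888 217.602  59.175  -1.54 ] (283, 58, 70, 232)
shift [-0.2373  0.0815  0.0357] turn [-0.002  0.003  1.601] t 16.625 joints [ 0.3   0.32 -0.2   0.   -1.04 -0.27]
```

View pics/w7.png

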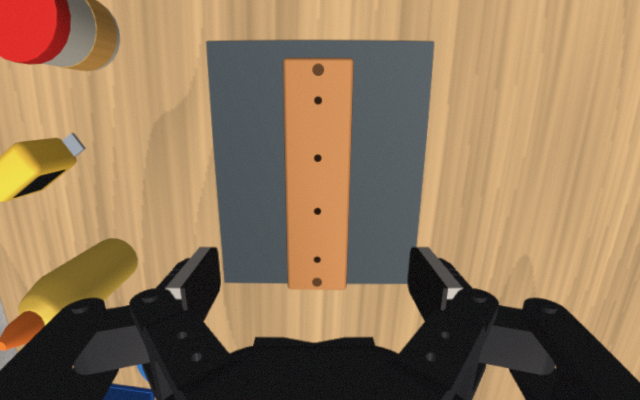

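The board lies across the pucks at (567.8, 4.9), square to the mat and spanning rows 58–290. Next is the brush.

```bash
python3 -m handwheel '[[-0.023,0.008,0,0,0,0.17,0],[-0.05,0.016,0,0,0,0.34,0],[-0.075,0.024,0,0,0,0.51,0],[-0.1,0.032,0.01,0,0,0.68,0],[-0.125,0.04,0.02,0,0,0.85,0],[-0.15,0.05,0.03,0,0,1.02,0],[-0.175,0.06,0.035,0,0,1.19,0],[-0.2,0.07,0.036,0,0,1.36,0],[-0.225,0.08,0.036,0,0,1.53,0],[-0.237,0.083,0.036,-0.002,0.003,1.6,0]]'
python3 -m handwheel '[[0,0,0,0,0,0,0],[0,0,0,0,0,0,0]]'
python3 - <<'E'
from h import *
mT=pose("wrist"); im,d=get_image("wrist"); cv2.imwrite("pics/w8.png",im)
go(475,241,8,np.pi/2)
E
```

```text
clock: 17.88
position: [476.2, 240.6, 146.2]
ee_rot: [0.0, 1.0, -0.002, -0.003]
contact_force: [0.4, 0.3, -0.7]
gripper_width: 42.9
grasp_force: 0.0
clock: 18.12
position: [477.4, 239.6, 147.2]
ee_rot: [-0.001, 1.0, -0.001, -0.002]
contact_force: [-0.5, -0.5, -0.5]
gripper_width: 42.6
grasp_force: 0.0
shift [0.002  0.0018 0.1395] turn [-0.002 -0.004  0.001] t 18.175 joints [ 0.77  0.31 -0.33 -0.   -0.93 -2.34]
```

View pics/w8.png

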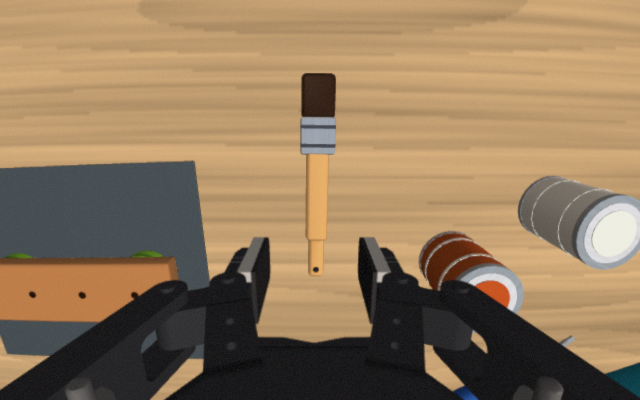

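```bash
python3 - <<'E'
from h import *
mT=pose("wrist"); print("tip,ferrule/handle,end",ray(mT,[(319,73),(318,153),(316,276)],12).round(1))
E
```

```text
tip,ferrule/handle,end [[378.8 243.9  12. ]
 [445.  243.4  12. ]
 [564.4 242.2  12. ]]
```

The brush spans rows 73–276 at column 318. Its measured length is 186 mm, so the midpoint is (475, 243).

```bash
python3 -m handwheel '[[0.002,0.0035,0.05,-0.002,-0.004,0.008,0],[0.002,0.0035,0.1,-0.002,-0.004,0.008,0],[0.002,0.0035,0.13,-0.002,-0.004,0.008,0],[0.002,0.0035,0.143,-0.002,-0.004,0.008,0],[0.002,0.0035,0.143,-0.002,-0.004,0.008,0],[0.002,0.0035,0.143,-0.002,-0.004,0.008,-1],[0.002,0.0035,0.143,-0.002,-0.004,0.008,-1],[0.002,0.0035,0.143,-0.002,-0.004,0.008,-1],[0.002,0.0035,0.143,-0.002,-0.004,0.008,-1]]'
python3 -m handwheel '[[0,0,-0.03,0,0,0,-1],[0,0,-0.07,0,0,0,-1],[0,0,-0.11,0,0,0,-1],[0,0,-0.11,0,0,0,-1]]'
python3 - <<'E'
from h import *
go(495.5,1.5,110,0.03+np.pi)
E
```

```text
clock: 19.3
position: [476.3, 244.4, 6.9]
ee_rot: [0.003, 1.0, 0.001, 0.002]
contact_force: [-1.1, -0.2, 6.2]
gripper_width: 17.7
grasp_force: 59.9
clock: 19.8
position: [477.0, 245.2, 119.1]
ee_rot: [0.003, 1.0, 0.003, 0.004]
contact_force: [-0.5, 0.2, -1.7]
gripper_width: 18.2
grasp_force: 59.1
shift [-0.0201 -0.2436  0.0075] turn [-1.000e-03  1.100e-02 -1.608e+00] t 19.8 joints [ 0.78  0.34 -0.37  0.   -0.85 -2.36]
```

```bash
python3 -m handwheel '[[-0.002,-0.025,0,0,0,-0.17,-1],[-0.004,-0.05,0,0,0,-0.34,-1],[-0.006,-0.08,0,0,0,-0.51,-1],[-0.008,-0.11,0,0,0,-0.68,-1],[-0.01,-0.14,0,0,0,-0.85,-1],[-0.012,-0.17,0,0,0,-1.02,-1],[-0.014,-0.2,0,0,0,-1.19,-1],[-0.017,-0.22,0,0,0,-1.36,-1],[-0.02,-0.24,0,0,0,-1.53,-1],[-0.02,-0.2436,0,-0.001,0.011,-1.608,-1]]'
python3 -m handwheel '[[0,0,0,0,0,0,-1],[0,0,0,0,0,0,-1]]'
python3 - <<'E'
from h import *
im,d=get_image("wrist"); cv2.imwrite("pics/w9.png",im)
go(495.5,1.5,10,0.03+np.pi)
E
```

```text
clock: 21.05
position: [492.7, -1.4, 114.1]
ee_rot: [0.718, -0.696, -0.001, 0.005]
contact_force: [0.0, -0.1, 0.2]
gripper_width: 17.5
grasp_force: 59.0
clock: 21.3
position: [493.2, -0.0, 114.6]
ee_rot: [0.717, -0.697, -0.001, 0.004]
contact_force: [-0.5, 0.9, -0.8]
gripper_width: 17.7
grasp_force: 59.0
shift [-0.0019 -0.003   0.1047] turn [ 0.007 -0.005 -0.001] t 21.35 joints [ 0.33  0.29 -0.47  0.   -0.82 -0.31]
```

View pics/w9.png

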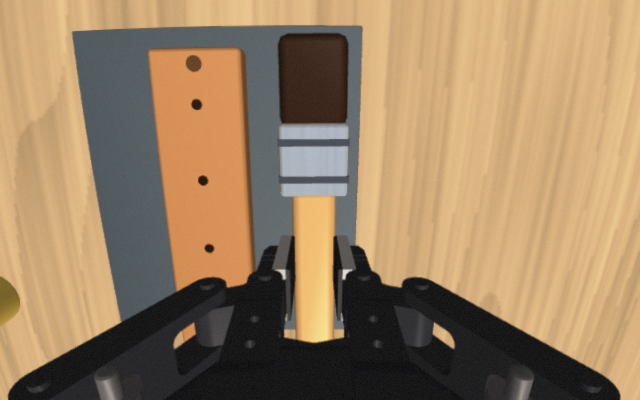

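The brush is held parallel to the board (bristles at (313,80), board edge at column ~245), so I lower it and release with a small opening.

```bash
python3 -m handwheel '[[-0.001,-0.001,0.04,0.007,-0.005,0,-1],[-0.001,-0.001,0.08,0.007,-0.005,0,-1],[-0.001,-0.001,0.097,0.007,-0.005,0,-1],[-0.001,-0.001,0.103,0.007,-0.005,0,-1],[-0.001,-0.001,0.1045,0.007,-0.005,0,-1],[-0.001,-0.001,0.1045,0.007,-0.005,0,-1],[-0.001,-0.001,0.1045,0.007,-0.005,0,-0.25],[-0.001,-0.001,0.1045,0.007,-0.005,0,-0.25],[-0.001,-0.001,0.1045,0.007,-0.005,0,-0.25]]'
python3 -m handwheel '[[0,0,-0.03,0,0,0,-0.25],[0,0,-0.08,0,0,0,-0.25],[0,0,-0.14,0,0,0,-0.25],[0,0,-0.17,0,0,0,0.5],[0,0,-0.17,0,0,0,1]]'
python3 - <<'E'
from h import *
im,d=get_image("wrist"); cv2.imwrite("pics/w10.png",im)
go(500,360,190,0.53)
go(500,360,190,0.53+np.pi)
E
```

```text
clock: 22.48
position: [494.0, 0.3, 10.8]
ee_rot: [0.718, -0.696, 0.0, -0.0]
contact_force: [0.5, -0.3, -0.7]
gripper_width: 31.9
grasp_force: 0.0
clock: 23.1
position: [495.2, 0.7, 183.4]
ee_rot: [0.718, -0.696, 0.002, -0.003]
contact_force: [-0.1, 0.6, -1.1]
gripper_width: 67.2
grasp_force: 0.0
shift [-0.3592 -0.0168 -0.0083] turn [0.    0.004 2.641] t 23.15 joints [ 0.33  0.21 -0.38  0.   -0.98 -0.3 ]
shift [-0.3592 -0.0168 -0.0083] turn [-0.003  0.    -0.5  ] t 23.15 joints [ 0.33  0.21 -0.38  0.   -0.98 -0.3 ]
```

View pics/w10.png

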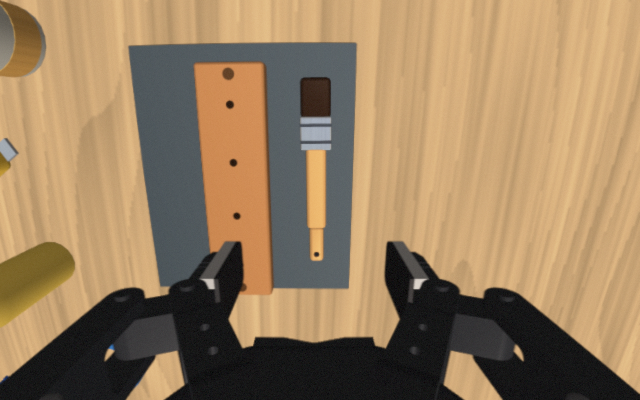

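The brush lies flat at (316,165), parallel to the board with a clear gap. Next is the varnish tin.

```bash
python3 -m handwheel '[[-0.05,-0.01,-0.008,0,0,-0.07,1],[-0.1,-0.02,-0.008,0,0,-0.14,1],[-0.15,-0.03,-0.008,0,0,-0.21,1],[-0.2,-0.04,-0.008,0,0,-0.28,1],[-0.25,-0.05,-0.008,0,0,-0.35,1],[-0.3,-0.06,-0.008,0,0,-0.42,1],[-0.35,-0.068,-0.008,0,0,-0.48,1],[-0.3726,-0.0713,-0.008,-0.003,0,-0.5,1],[-0.3726,-0.0713,-0.008,-0.003,0,-0.5,1],[-0.3726,-0.0713,-0.008,-0.003,0,-0.5,1]]'
python3 - <<'E'
from h import *
mT=pose("wrist"); im,d=get_image("wrist"); cv2.imwrite("pics/w11.png",im)
for c in blobs(im,(3,150,120),(15,255,255),200)[:4]:
    r=cv2.boundingRect(c); print(rect(mT,c,75),r)
go(554,375,30,0.53+np.pi)
E
```

```text
clock: 24.4
position: [553.2, 373.9, 186.8]
ee_rot: [0.867, -0.497, -0.001, 0.003]
contact_force: [-0.7, -0.7, 1.0]
gripper_width: 85.5
grasp_force: 0.0
[551.382 374.972  35.199  34.976  -1.041] (293, 176, 43, 42)
shift [-0.0009 -0.0019  0.1574] turn [ 0.005 -0.    -0.001] t 24.45 joints [ 0.83  0.49  0.06 -0.   -1.15 -0.31]
```

View pics/w11.png

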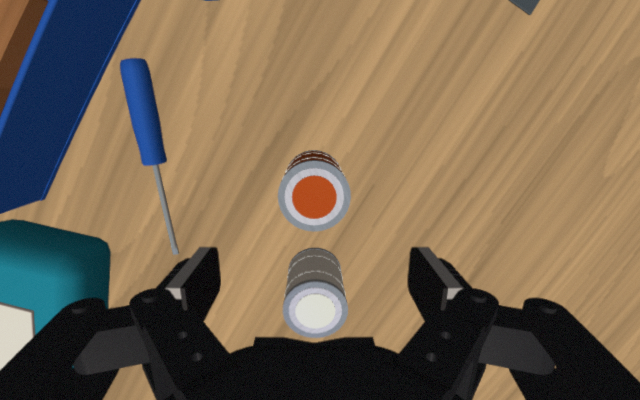

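The varnish lid is at (314,197), with the white tin behind it at (315,310), clear of both finger paths.

```bash
python3 -m handwheel '[[-0.0015,0.0005,0.05,0.005,0,0,1],[-0.0015,0.0005,0.1,0.005,0,0,1],[-0.0015,0.0005,0.14,0.005,0,0,1],[-0.0015,0.0005,0.158,0.005,0,0,1],[-0.0015,0.0005,0.158,0.005,0,0,1],[-0.0015,0.0005,0.158,0.005,0,0,-1],[-0.0015,0.0005,0.158,0.005,0,0,-1],[-0.0015,0.0005,0.158,0.005,0,0,-1],[-0.0015,0.0005,0.158,0.005,0,0,-1]]'
python3 -m handwheel '[[0,0,-0.03,0,0,0,-1],[0,0,-0.08,0,0,0,-1],[0,0,-0.13,0,0,0,-1],[0,0,-0.15,0,0,0,-1],[0,0,-0.15,0,0,0,-1]]'
python3 - <<'E'
from h import *
go(480,-40,180,np.pi/2+np.pi); go(502,-479.5,180,np.pi*3/2)
E
```

```text
clock: 25.58
position: [553.3, 376.8, 33.1]
ee_rot: [0.868, -0.497, 0.001, -0.003]
contact_force: [-1.1, -0.1, 6.7]
gripper_width: 58.8
grasp_force: 65.0
clock: 26.2
position: [552.3, 376.2, 182.4]
ee_rot: [0.868, -0.497, 0.001, -0.003]
contact_force: [-0.0, 0.3, -3.0]
gripper_width: 58.5
grasp_force: 65.3
shift [3.225e-01 2.727e-01 1.000e-04] turn [-7.000e-03 -1.000e-03 -1.041e+00] t 26.2 joints [ 0.84  0.49  0.05  0.   -1.13 -0.31]
shift [ 0.7129  0.4759 -0.002 ] turn [-7.000e-03 -1.000e-03 -1.041e+00] t 26.2 joints [ 0.84  0.49  0.05  0.   -1.13 -0.31]
```

```bash
python3 -m handwheel '[[0.02,0.0135,0,0,0,0,-1],[0.06,0.04,0,0,0,0,-1],[0.105,0.07,0,0,0,0,-1],[0.15,0.1,0,0,0,0,-1],[0.195,0.13,0,0,0,0,-1],[0.24,0.16,0,0,0,0,-1],[0.285,0.19,0,0,0,0,-1],[0.33,0.22,0,0,0,0,-1],[0.375,0.25,0,0,0,0,-1],[0.42,0.28,0,0,0,0,-1]]'
python3 -m handwheel '[[0.045,0.03,0,0,0,0,-1],[0.09,0.06,0,0,0,0,-1],[0.135,0.09,0,0,0,0,-1],[0.18,0.12,0,0,0,0,-1],[0.22,0.147,0,0,0,0,-1],[0.26,0.174,0,0,0,0,-1],[0.285,0.19,0,0,0,0,-1],[0.293,0.196,0,0,0,0,-1],[0.293,0.196,0,0,0,0,-1],[0.293,0.196,0,0,0,0,-1]]'
python3 - <<'E'
from h import *
mT=pose("wrist"); im,d=get_image("wrist"); cv2.imwrite("pics/w12.png",im)
for c in blobs(im,(0,0,60),(179,50,230),1500)[:4]: print(rect(mT,c,6),cv2.boundingRect(c))
go(502,-479.5,50,0.53+np.pi)
E
```

```text
clock: 27.45
position: [521.2, -129.8, 177.7]
ee_rot: [0.868, -0.497, -0.001, -0.001]
contact_force: [2.0, 0.2, -2.2]
gripper_width: 58.7
grasp_force: 65.3
clock: 28.7
position: [501.8, -479.0, 178.6]
ee_rot: [0.868, -0.497, -0.0, -0.001]
contact_force: [0.9, -0.1, -2.5]
gripper_width: 58.9
grasp_force: 65.3
[ 472.645 -364.113  253.94   174.337    0.545] (172, 204, 226, 141)
[ 5.01766e+02 -4.86541e+02  1.07982e+02  8.85770e+01  4.61000e-01] (264, 128, 103, 91)
shift [0.0006 0.0006 0.129 ] turn [-0.002  0.001  0.001] t 28.75 joints [-0.53  0.54  0.12 -0.   -1.16  1.06]
```

View pics/w12.png

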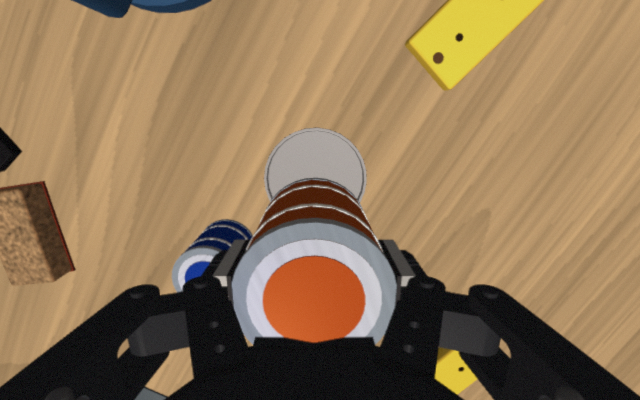

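The tray rim shows its top at row 128 and sides at columns 264 and 367. I check its centre from those.

```bash
python3 - <<'E'
from h import *
mT=pose("wrist"); p=ray(mT,[(264.5,178),(367,178),(315.5,128)],8)[:,:2]
t=-R.from_quat(read_state()["ee_rot"]).as_matrix()[:2,0]
print(p.round(1),np.linalg.norm(p[0]-p[1]),"centre from top edge",p[2]+52*t)
E
```

```text
[[ 545.7 -455. ]
 [ 456.9 -507.5]
 [ 526.6 -523.5]] 103.23206099572252 centre from top edge [ 500.27006322 -478.69904992]
```

```bash
python3 -m handwheel '[[0,0.001,0.04,0,0,0,-1],[0,0.001,0.08,0,0,0,-1],[0,0.001,0.12,0,0,0,-1],[0,0.001,0.135,0,0,0,-1],[0,0.001,0.14,0,0,0,-1],[0,0.001,0.142,0,0,0,-1],[0,0.001,0.142,0,0,0,-1],[0,0.001,0.142,0,0,0,-1]]'
```

```text
clock: 29.75
position: [501.7, -481.0, 38.4]
ee_rot: [0.868, -0.497, 0.002, -0.001]
contact_force: [-0.4, -0.2, -2.6]
gripper_width: 58.7
grasp_force: 65.3
```

Not touching yet, so I lower a little more until contact and then release.

```bash
python3 -m handwheel '[[0,0,0.0015,0,0,0,-1],[0,0,0.0025,0,0,0,-1],[0,0,0.0025,0,0,0,-1]]'; python3 -m handwheel '[[0,0,0,0,0,0,0.7],[0,0,0,0,0,0,1],[0,0,0,0,0,0,1],[0,0,0,0,0,0,1]]'
python3 -m handwheel '[[0,0,-0.03,0,0,0,1],[0,0,-0.08,0,0,0,1],[0,0,-0.14,0,0,0,1],[0,0,-0.16,0,0,0,1],[0,0,-0.16,0,0,0,1]]'
python3 - <<'E'
from h import *
mT=pose("wrist"); im,d=get_image("wrist"); cv2.imwrite("pics/w13.png",im)
for c in blobs(im,(3,150,120),(15,255,255),200)[:2]: print(rect(mT,c,78),cv2.boundingRect(c))
it,_=get_image("top"); cv2.imwrite("pics/t13.png",np.vstack([cv2.resize(im,(480,300)),cv2.resize(it[120:220,240:440],(480,240))]))
mt=pose("top")
for c in blobs(it,(105,100,60),(125,255,255),10,(375,148,402,175))[:1]: print("blue",rect(mt,c,75))
E
```

```text
clock: 30.12
position: [501.5, -480.9, 36.1]
ee_rot: [0.868, -0.497, 0.001, -0.001]
contact_force: [-1.5, 2.2, 5.5]
gripper_width: 58.8
grasp_force: 65.8
clock: 30.62
position: [501.1, -480.6, 34.4]
ee_rot: [0.868, -0.497, 0.0, -0.001]
contact_force: [0.6, -0.2, -0.4]
gripper_width: 85.2
grasp_force: 0.0
clock: 31.25
position: [501.7, -481.3, 197.0]
ee_rot: [0.868, -0.497, 0.003, -0.001]
contact_force: [-0.6, 0.4, -1.1]
gripper_width: 85.3
grasp_force: 0.0
[ 501.29  -481.136   35.072   34.989   -1.038] (294, 173, 42, 41)
```

View pics/t13.png

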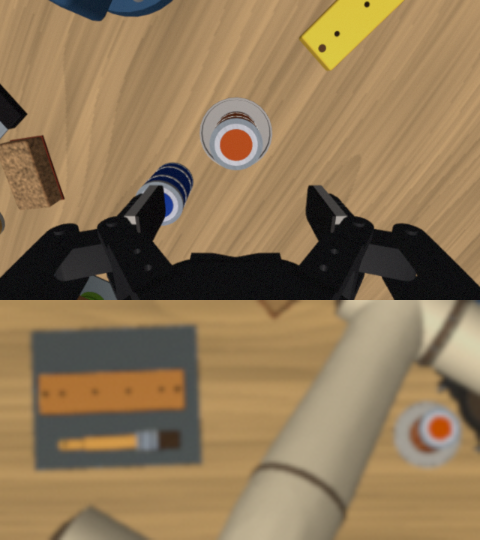

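The varnish tin stands in the tray at (236,145), about 2 mm off centre. The board is centred and square on the mat, with the brush lying in front of it and clear of it. The blue tin is untouched and the gripper is clear, so I hand in.

```bash
python3 -c "from bench import job_done; print(job_done())"
```

```text
the job is handed in; nothing more can be done
None
```

The job is handed in after about 31 s on the robot clock: the board lies centred on its two pucks, the brush is in front of it, the varnish tin is in the drip tray, and neither the blue nor the white tin was handled; the verdict was not reported back.

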